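Lock a tin into the one-handed tin holder

ROBOT

A 7-joint arm with a two-finger parallel gripper is mounted at the origin on a cart in front of the work surface, level with it; the furniture and walls round the work are solid. World frame = base frame: x ahead of the robot, y to its left, z up, the work surface at z = 0. Lengths are in m, angles in rad, forces in N, time in s.
With the tool pointing down it reaches from about 0.35 to 0.9 m from the base axis. Payload 19.9 kg.
Tool frame: the origin (TCP) lies on the centre line of the jaws, within the pads' length; the fingertips stand r.tip_reach ahead of it and the grasp point (between the pads) lies 11 mm behind it (r.tip_reach is the distance from the TCP to the fingertips, in m); z points along the fingers, y is the line along which they close (so a half turn about z gives the same grasp; the last joint's range is limited). The gripper opens to 94 mm and grips with 3 to 60 N. Pads are 16 mm wide; open, the fingers measure 119 mm over their backs; the gripper's body (75 mm by 177 mm) begins 78 mm behind the grasp point.
Start: joints at [-1.288, 0.417, -0.01, 1.614, 0.005, 1.111, -0.053], TCP at [0.199, 0.592, 0.213] pointing down, gripper open.
Joint ranges: [-2.81, 2.81], [-0.39, 2.02], [-1.27, 1.25], [0.06, 2.57], [-1.19, 4.33], [0.19, 2], [-2.82, 2.82]. Speed limits (rad/s): [1.89, 1.89, 2.39, 2.39, 3.01, 3.01, 3.01].

INTERFACE

Orientations are given as [roll, pitch, yaw] about the fixed x, y, z axes, in that order (R = Rz(yaw) Ry(pitch) Rx(roll)).
In Python, from plant import r gives the robot as it stands.
- The arm moves only by the tool step_arm, never from a script. Its argument "rows" is a list of rows, each a list of 7 numbers: the shift along the tool's x, y, z each as a share of 0.03 m, from -1 to 1, then the turn, a rotation vector about the tool's x, y, z each as a share of 5 degrees, from -1 to 1, then the closure, from 0 (fully open) to 1 (shut). In form: [[tx, ty, tz, rx, ry, rz, claw], ...]. A call has 1 to 8 rows; each row shifts and turns the commanded pose from where the row before left it, along the tool's axes as they then stand; what a row does not reach is not made up. A row lasts 1/8 s, in which the tool goes at most 62.5 mm and 10.7 degrees, less where a joint would pass 70% of its speed; a pose out of reach is approached as far as the arm can. A call with a number of a shift or a turn outside -1 to 1 is refused whole. A call with a gripper value outside its range is refused whole. The fingers move at their own pace and stop on an object; "force" is the grip in N (left out, the last holds). Time passes only in rows, so rows that do not move let the fingers close. It gives the time, the measured TCP pose, the force, the opening and the grip force at its end, in the units of the state.
- r.read_state(): the state, without advancing time (a new reading comes with each control period).
- r.grab_frame(name): name is "scene" or "top"; returns the picture (400x640x3 uint8, red, green, blue); there is no depth.
- r.camera_model(name): a dict with "intrinsics" (3x3 intrinsics, pixels), "R" (3x3) and "t" (3): a world point X has camera coordinates R X + t. Camera axes: x right, y down, z forward; pixel columns grow to the right and rows downward; lengths in m; the calibration is good to about 2 mm. A picture is of the moment at which its call begins. camera_model takes no time and is no camera call.
- r.sign_off(): hands the job in; it is judged then, once.
The state is a dict: "t": time; "qpos": joint angles; "joint_vel": joint speeds; "effort": joint torques, N m; "position": TCP position; "orientation": TCP orientation; "ft_force": force on the tool from outside, world axes, zero at the start; "moment": the same for the moment, N m; "gripper_width": finger opening in m; "grip_force": force on a finger pad.
Only numpy, scipy, OpenCV 4.12 (cv2) and the standard library are available. Lean on these libraries where they do the work, as an engineer would, in place of code of your own. Each camera call takes 0.05 s, during which the arm holds its last target. There are 200 camera calls.

TASK

Push the tall tin along the worktop until it sits fully home in the V of the tin holder, and then push the holder's lever over past its centre so that it snaps shut across the front of the tin. The tin is only to be pushed: do not lift it or tip it over, and leave the short tin, the garlic and the small bowl where they are. Finish with the hand clear.

Things in the scene. Friction and masses are not known exactly. Their poses are not given: they have to be found in the camera images.
- holder: Tin holder fixed to the worktop: two aluminium walls (8 mm thick, 68 mm high) form an upright V of 80 degrees, open to the robot, without floor. Origin: on the worktop, where the tin's axis is when the tin is home, touching both walls. x points into the V (inner corner at x = +58 mm), y left; the walls end at x = -22 mm, inner faces at y = +-67 mm. Its place and yaw (up to 17 degrees) vary.
- clamp (a joint): Level lever on an upright pivot right of the V's mouth. 0: open, pointing 222 degrees anticlockwise (from above) of the holder's x. Grows clockwise, first leftwards, then in to the V, to 2.30 rad: shut, along holder +y across the tin's front, pad 2.5 mm off a tin that is home. A spring holds both ends; past centre (1.15 rad) it snaps over by itself. Starting it takes 4 to 7 N at the post.
- clamp_pivot (a point): The lever's pivot axis, 50 mm in front (-x) and 82 mm to the right (-y) of the holder's origin, 58 mm above the worktop.
- clamp_post (a point): Middle (58 mm up) of the round upright grip post near the lever's free end, 18 mm in diameter, from 22 to 94 mm above the worktop, 110 mm from the pivot axis; the bar itself is 10 mm thick and 40 to 60 mm above the worktop.
- tin_tall: The tall closed food tin, 75 mm in diameter and 110 mm high, 0.4 to 0.65 kg, loose, upright in front of the V's mouth. Origin at the centre of its underside, z up.
- tin_short: A short tin, 75 mm in diameter and 58 mm high, loose, beside the holder; to be left alone. Origin at the centre of its underside.
- garlic: A garlic bulb, 56 mm wide and high, loose, beside the holder; to be left alone. Origin at the centre of its underside.
- small_bowl: A small cream bowl, 85 mm wide and 40 mm high, loose, beside the holder; to be left alone. Origin at the centre of its underside.
There are look-alikes about, which are no part of the job. What is shaped like the tin_tall but yellow is not meant.

How it is judged:
By the outcome, as a careful person would: the job done as asked, in the order asked, and still so for the second after the job is handed in, with the robot touching nothing.
It also fails if it takes over 51 s, if anything falls off the work surface, if the arm or the gripper's body presses on something with over 40 N, if the wrist force passes 120 N, or if a joint passes its speed limit or range.

## Working session

There is one attempt and no reset: what is moved stays moved. The work goes in short steps, Python scripts to look and compute and a tool call to move; the robot and the scene stay as the last step left them, time stands still between calls to the robot, and variables do not carry over. Pictures are saved under pics/ and viewed, at most 10 in all, crops included, and the job is handed in when it is done.

Besides the shell and the picture viewer there is one more tool, called after "Call:" in YAML: its name, and indented under it one key for each argument. step_arm: Moves the arm, as the interface text tells. Shift numbers are shares of 0.03 m and turn numbers shares of 5 degrees, none past 1 either way. Its arguments: {"type":"object","properties":{"rows":{"type":"array"},"force":{"type":"number"}},"required":["rows"]}

```bash
mkdir -p pics; python3 - <<'E'
from plant import r
import cv2,numpy as np
for n in("scene","top"):
    f=r.grab_frame(n);cv2.imwrite(f"pics/{n}0.png",f[:,:,::-1]);c=r.camera_model(n)
    print(n,np.round(c["intrinsics"],1).tolist(),np.round(-c["R"].T@c["t"],3))
s=r.read_state();print(s["t"],s["position"],s["orientation"],s["gripper_width"],r.tip_reach)
E
```

```text
scene [[475.9, 0.0, 328.5], [0.0, 475.9, 194.0], [0.0, 0.0, 1.0]] [ 0.136 -0.676  0.822]
top [[510.7, 0.0, 325.2], [0.0, 510.7, 201.9], [0.0, 0.0, 1.0]] [0.341 0.056 1.329]
0.1 [0.19936329 0.59197188 0.21288255] [-3.14043504e+00  1.09555355e-04  2.81676747e+00] 0.09393323445560575 0.008
```

View pics/scene0.png

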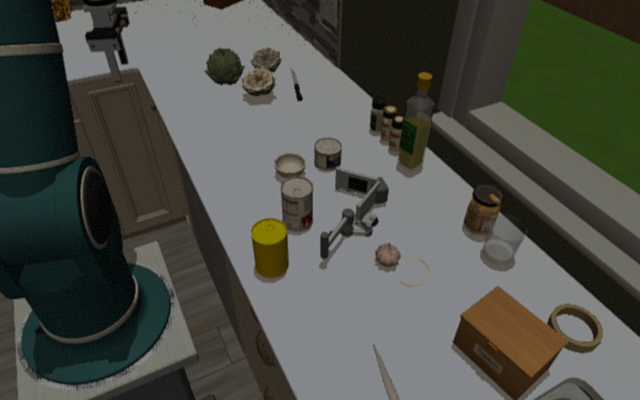

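View pics/top0.png

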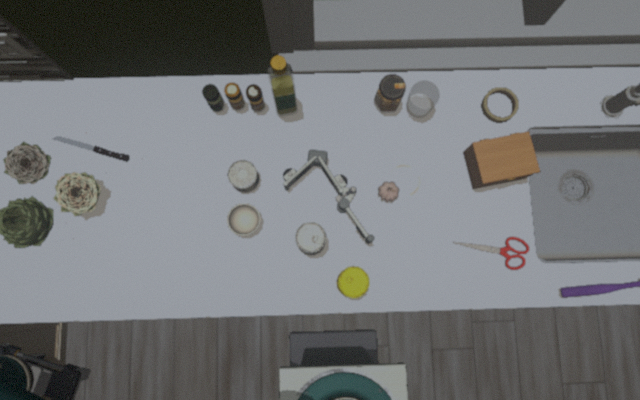

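The tall tin is at top (311,238) / scene (297,204): a labelled, tall cylinder in front of the V. The candidates with a similar shape are the yellow tin at top (353,282) / scene (270,248), excluded by colour, and the short tin at top (243,176) / scene (328,153), excluded by height. The V is around top (318,160), its pivot near (343,203) and its post near (369,239). I'll confirm with one enlarged crop.

```bash
cat > h.py <<'E'
from plant import r
import cv2,numpy as np
def ray(n,uv,z):
    c=r.camera_model(n);C=-c["R"].T@c["t"];d=c["R"].T@np.linalg.solve(c["intrinsics"],[*uv,1.])
    return C+d*(z-C[2])/d[2]
def pix(n,X):
    c=r.camera_model(n);p=c["intrinsics"]@(c["R"]@np.array(X)+c["t"]);return p[:2]/p[2]
E
python3 - <<'E'
from h import *
f=cv2.imread("pics/top0.png");s=cv2.imread("pics/scene0.png")
a=cv2.resize(f[140:290,220:400],None,fx=4,fy=4,interpolation=cv2.INTER_CUBIC)
cv2.imwrite("pics/c1.png",a)
b=cv2.resize(s[140:280,240:410],None,fx=4,fy=4,interpolation=cv2.INTER_CUBIC)
cv2.imwrite("pics/c2.png",b)
for n,uv,z in[("tin",(311,237.5),.11),("yel",(353,282),.11),("short",(243,176),.058),("post",(369,239),.094),("pivot",(343,203),.06),("corner",(317,160),.068),("garlic",(389,191),.03),("bowl",(245,220),.04)]:
    print(n,np.round(ray("top",uv,z),4))
E
```

```text
tin [0.4623 0.069  0.11  ]
yel [ 0.3543 -0.0274  0.11  ]
short [0.6288 0.2384 0.058 ]
post [ 0.4563 -0.0713  0.094 ]
pivot [ 0.5522 -0.0132  0.06  ]
corner [0.6633 0.0494 0.068 ]
garlic [ 0.5855 -0.1353  0.03  ]
bowl [0.5184 0.2361 0.04  ]
```

View pics/c1.png

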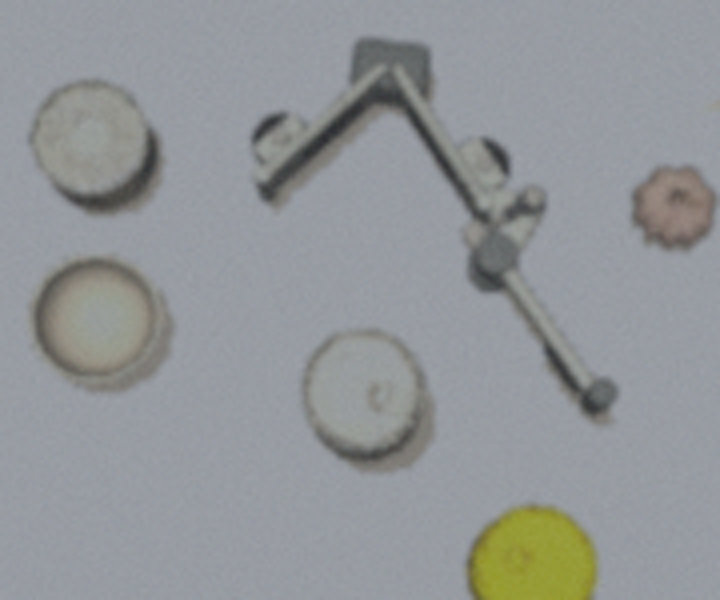

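View pics/c2.png

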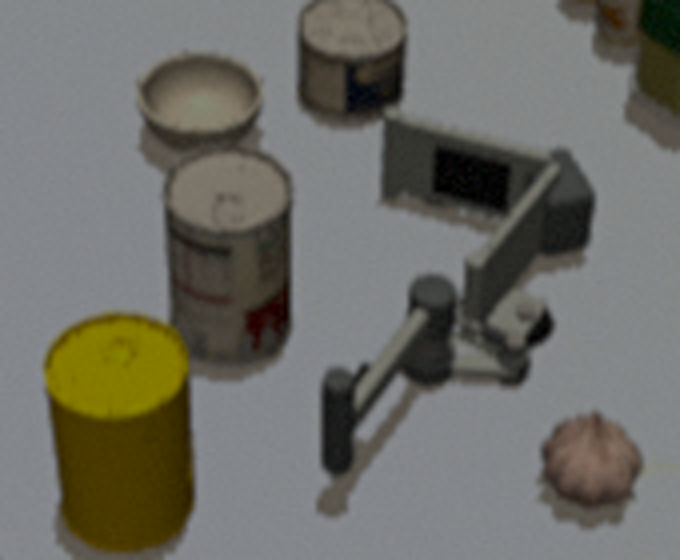

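c1 shows the tall labelled tin's lid at crop (363,392), with the yellow look-alike at (533,565) left alone. The V's wall tops run from (268,182) and (485,213) to the corner near (390,66). The pivot cap is at (494,252) and the post at (600,392). c2 confirms the tall labelled tin. Next I fit the holder pose and refine the tin.

```bash
cat > fit.py <<'E'
from h import *
from scipy.optimize import least_squares
P=[-.05,-.082];a=np.deg2rad(222)
K=[((268,182),(-.0194,.0701,.068)),((485,213),(-.0194,-.0701,.068)),((390,66),(.0642,0,.068)),((600,392),(P[0]+.11*np.cos(a),P[1]+.11*np.sin(a),.094))]
def w(p,l):
    c,s=np.cos(p[2]),np.sin(p[2]);return np.array([p[0]+c*l[0]-s*l[1],p[1]+s*l[0]+c*l[1],l[2]])
def res(p):return np.concatenate([pix("top",w(p,l))-[220+u/4,140+v/4] for (u,v),l in K])
f=least_squares(res,[.6,.05,-.1]);p=f.x
if __name__=="__main__":
    print("home",p[:2].round(4),"yaw",np.rad2deg(p[2]).round(2));print(f.fun.reshape(-1,2).round(2))
    print("pivot",w(p,[*P,.07]).round(4),"post",w(p,K[3][1]).round(4))
    for l in [(-.0194,.0701,.068),(.0642,0,.068),(-.0194,-.0701,.068),K[3][1]]:print("scene crop",((pix("scene",w(p,l))-[240,140])*4).round())
    im=cv2.imread("pics/top0.png")
    t=ray("top",(220+363/4,140+391/4),.11);print("tin",t.round(4));
    print("tin scene crop",((pix("scene",t)-[240,140])*4).round(), "shorttin/px check radius",((pix("top",t+[0,.0375,0])-pix("top",t))*4).round(1))
    d=p[:2]-t[:2];print("travel",np.hypot(*d),np.rad2deg(np.arctan2(d[1],d[0])))
    print("tin in holder frame",np.array([[np.cos(p[2]),np.sin(p[2])],[-np.sin(p[2]),np.cos(p[2])]])@-d)
E
python3 fit.py
```

```text
home [0.6088 0.0573] yaw -8.71
[[-1.19 -0.38]
 [-0.13 -1.26]
 [ 0.12  0.04]
 [ 1.16  1.48]]
pivot [ 0.547  -0.0161  0.07  ] post [ 0.455  -0.0765  0.094 ]
scene crop [386. 118.]
scene crop [552. 161.]
scene crop [468. 264.]
scene crop [330. 381.]
tin [0.4617 0.0697 0.11  ]
tin scene crop [223. 188.] shorttin/px check radius [-62.8   1.7]
travel 0.1476434721957831 -4.779994057731716
tin in holder frame [-0.14729598 -0.01012365]
```

Call:
step_arm:
  rows:
    - [0, -0.5, 0, 0, 0, -0.9, 0.57]
    - [0, -0.8, 0, 0, 0, -0.9, 0.57]
    - [-0.4, -0.8, 0, 0, 0, -0.9, 0.57]
    - [-0.4, -0.8, 0, 0, 0, 0, 0.57]
    - [-0.4, -0.8, 0, 0, 0, 0, 0.57]
    - [-0.4, -0.8, 0, 0, 0, 0, 0.57]
    - [-0.4, -0.8, 0, 0, 0, 0, 0.57]
    - [-0.4, -0.8, 0, 0, 0, 0, 0.57]
  force: 30

```text
t: 1.1
position: [0.2459, 0.4033, 0.2133]
orientation: [-3.141, -0.0, 3.052]
ft_force: [0.8, -0.4, 0.8]
gripper_width: 0.0404
grip_force: 0.0
```

Call:
step_arm:
  rows:
    - [-0.5, -0.88, 0, 0, 0, 0, 0.57]
    - [-0.5, -0.88, 0, 0, 0, 0, 0.57]
    - [-0.5, -0.88, 0, 0, 0, 0, 0.57]
    - [-0.5, -0.88, 0, 0, 0, 0, 0.57]
    - [-0.5, -0.88, 0, 0, 0, 0, 0.57]
    - [-0.5, -0.88, 0, 0, 0, 0, 0.57]
    - [-0.5, -0.88, 0, 0, 0, 0, 0.57]
    - [-0.5, -0.88, 0, 0, 0, 0, 0.57]

```text
t: 2.1
position: [0.3466, 0.1822, 0.2134]
orientation: [-3.141, -0.0, 3.052]
ft_force: [0.7, -0.1, 0.2]
gripper_width: 0.0408
grip_force: 0.0
```

Call:
step_arm:
  rows:
    - [-0.5, -0.88, 0, 0, 0, 0, 0.57]
    - [-0.5, -0.88, 0, 0, 0, 0, 0.57]
    - [-0.5, -0.88, 0, 0, 0, 0, 0.57]
    - [-0.5, -0.88, 0, 0, 0, 0, 0.57]
    - [0, 0, 0, 0, 0, 0, 0.57]

```text
t: 2.72
position: [0.3972, 0.0712, 0.2134]
orientation: [-3.141, -0.0, 3.05]
ft_force: [-0.1, 0.3, -0.1]
gripper_width: 0.0405
grip_force: 0.0
```

Call:
step_arm:
  rows:
    - [0, 0.13, 0.8, 0, 0, 0, 0.57]
    - [0, 0, 0.9, 0, 0, 0, 0.57]
    - [0, 0, 0.9, 0, 0, 0, 0.57]
    - [0, 0, 0.9, 0, 0, 0, 0.57]
    - [0, 0, 0.9, 0, 0, 0, 0.57]
    - [0, 0, 0.8, 0, 0, 0, 0.57]
    - [0, 0, 0.5, 0, 0, 0, 0.57]
    - [0, 0, 0, 0, 0, 0, 0.57]

```text
t: 3.72
position: [0.3963, 0.0769, 0.0418]
orientation: [-3.141, -0.002, 3.053]
ft_force: [0.3, 0.4, -0.1]
gripper_width: 0.0405
grip_force: 0.0
```

```bash
python3 - <<'E'
from h import *
a=cv2.resize(r.grab_frame("top")[140:310,220:420,::-1],None,fx=3,fy=3);b=cv2.resize(r.grab_frame("scene")[130:300,220:420,::-1],None,fx=3,fy=3)
cv2.imwrite("pics/a1.png",cv2.resize(np.hstack([a,b]),(800,340)))
E
```

```text
(no output)
```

View pics/a1.png

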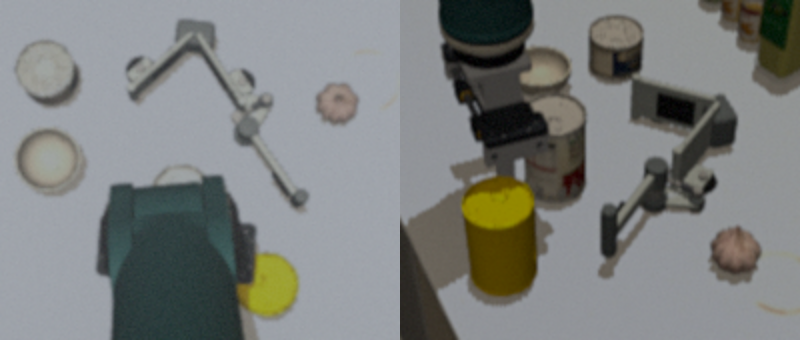

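The left half (top) shows the hand behind the tin. The right half (scene) shows the fingers behind the tall tin at about (550,150), clear of the yellow one at (500,235). Pushing now.

Call:
step_arm:
  rows:
    - [-0.4, 0, 0, 0, 0, 0, 0.57]
    - [-0.3, 0, 0, 0, 0, 0, 0.57]
    - [-0.3, 0, 0, 0, 0, 0, 0.57]
    - [-0.3, 0, 0, 0, 0, 0, 0.57]
    - [-0.3, 0, 0, 0, 0, 0, 0.57]
    - [-0.3, 0, 0, 0, 0, 0, 0.57]
    - [-0.3, 0, 0, 0, 0, 0, 0.57]
    - [-0.3, 0, 0, 0, 0, 0, 0.57]

```text
t: 4.82
position: [0.471, 0.0699, 0.0423]
orientation: [-3.141, -0.003, 3.053]
ft_force: [-11.9, 0.4, 12.0]
gripper_width: 0.0405
grip_force: 6.9
```

Call:
step_arm:
  rows:
    - [-0.3, 0, 0, 0, 0, 0, 0.57]
    - [-0.3, 0, 0, 0, 0, 0, 0.57]
    - [-0.3, 0, 0, 0, 0, 0, 0.57]
    - [-0.3, 0, 0, 0, 0, 0, 0.57]
    - [-0.3, 0, 0, 0, 0, 0, 0.57]
    - [-0.3, 0, 0, 0, 0, 0, 0.57]
    - [-0.3, 0, 0, 0, 0, 0, 0.57]
    - [0, 0, 0, 0, 0, 0, 0.57]

```text
t: 5.82
position: [0.5348, 0.0642, 0.0423]
orientation: [-3.141, -0.001, 3.052]
ft_force: [-1.4, 0.9, 1.2]
gripper_width: 0.0407
grip_force: 1.7
```

```bash
python3 - <<'E'
from h import *
a=cv2.resize(r.grab_frame("top")[140:310,220:420,::-1],None,fx=3,fy=3);b=cv2.resize(r.grab_frame("scene")[130:300,220:420,::-1],None,fx=3,fy=3)
cv2.imwrite("pics/a2.png",cv2.resize(np.hstack([a,b]),(800,340)))
E
```

```text
(no output)
```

View pics/a2.png

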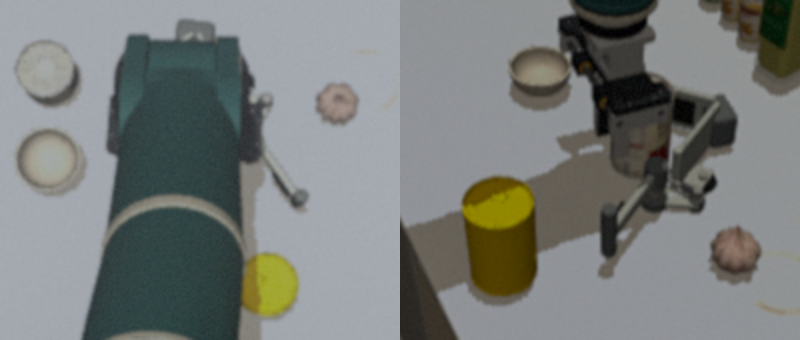

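The tin is upright and entering the V, with its side at about (640,140) in the scene half. It has roughly 3 cm left to go.

Call:
step_arm:
  rows:
    - [-0.15, 0, 0, 0, 0, 0, 0.57]
    - [-0.15, 0, 0, 0, 0, 0, 0.57]
    - [-0.15, 0, 0, 0, 0, 0, 0.57]
    - [-0.15, 0, 0, 0, 0, 0, 0.57]
    - [-0.15, 0, 0, 0, 0, 0, 0.57]
    - [-0.15, 0, 0, 0, 0, 0, 0.57]

```text
t: 6.68
position: [0.5608, 0.0619, 0.0424]
orientation: [-3.142, -0.002, 3.053]
ft_force: [-8.2, 0.5, 6.8]
gripper_width: 0.0403
grip_force: 4.4
```

Call:
step_arm:
  rows:
    - [-0.1, 0, 0, 0, 0, 0, 0.57]
    - [-0.1, 0, 0, 0, 0, 0, 0.57]
    - [0, 0, 0, 0, 0, 0, 0.57]

```text
t: 7.05
position: [0.567, 0.0613, 0.0423]
orientation: [-3.141, -0.001, 3.053]
ft_force: [-5.4, 0.8, 3.2]
gripper_width: 0.0402
grip_force: 3.2
```

Call:
step_arm:
  rows:
    - [-0.1, 0, 0, 0, 0, 0, 0.57]
    - [0, 0, 0, 0, 0, 0, 0.57]

```text
t: 7.3
position: [0.57, 0.0611, 0.0424]
orientation: [-3.141, -0.001, 3.052]
ft_force: [-5.0, 1.5, 2.5]
gripper_width: 0.0407
grip_force: 3.4
```

Call:
step_arm:
  rows:
    - [-0.1, 0, 0, 0, 0, 0, 0.57]
    - [0, 0, 0, 0, 0, 0, 0.57]

```text
t: 7.55
position: [0.5728, 0.0609, 0.0423]
orientation: [-3.141, -0.002, 3.053]
ft_force: [-6.7, 0.8, 4.7]
gripper_width: 0.0405
grip_force: 4.0
```

Call:
step_arm:
  rows:
    - [-0.1, 0, 0, 0, 0, 0, 0.57]
    - [0, 0, 0, 0, 0, 0, 0.57]

```text
t: 7.8
position: [0.5736, 0.0612, 0.0421]
orientation: [3.141, -0.006, 3.053]
ft_force: [-24.6, 3.6, 18.6]
gripper_width: 0.0406
grip_force: 14.6
```

Call:
step_arm:
  rows:
    - [0.2, 0, 0, 0, 0, 0, 0.57]
    - [0.5, 0, 0, 0, 0, 0, 0.57]
    - [0.8, 0, 0, 0, 0, 0, 0.57]
    - [0.9, 0, 0, 0, 0, 0, 0.57]
    - [0.9, 0, -0.5, 0, 0, 0, 0.57]
    - [0.9, 0, -1, 0, 0, 0, 0.57]
    - [0.9, 0, -1, 0, 0, 0, 0.57]
    - [0, 0, -1, 0, 0, 0, 0.57]

```text
t: 8.8
position: [0.4219, 0.0743, 0.1482]
orientation: [3.141, -0.001, 3.053]
ft_force: [-0.5, -0.3, 0.1]
gripper_width: 0.04
grip_force: 0.0
```

```bash
python3 - <<'E'
from h import *
f=r.grab_frame("top");s=r.grab_frame("scene")
cv2.imwrite("pics/t3.png",f[:,:,::-1]);cv2.imwrite("pics/s3.png",s[:,:,::-1])
a=cv2.resize(f[140:230,270:370,::-1],(600,540)[::1],interpolation=cv2.INTER_CUBIC)
b=s[130:230,280:400,::-1]
cv2.imwrite("pics/a3.png",np.hstack([cv2.resize(a,(400,360)),cv2.resize(b,(400,360),interpolation=cv2.INTER_CUBIC)]))
E
```

```text
(no output)
```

View pics/a3.png

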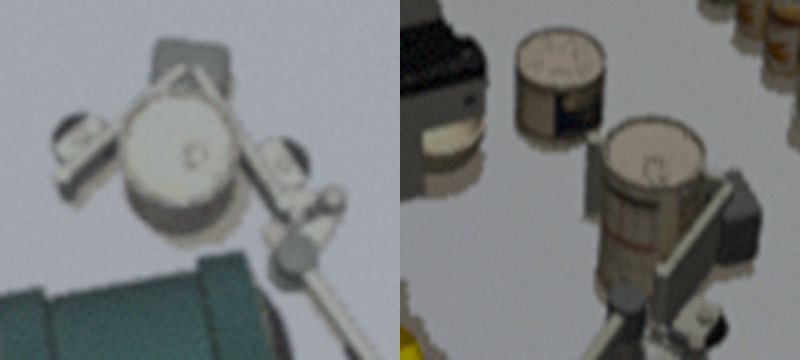

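Left (top): the lid is centred at about crop (180,152), i.e. top pixel (315,178). It lies on the left wall and close to the right wall. I'll check it against the expected home pixel.

```bash
python3 - <<'E'
from fit import *
h=w(p,(0,0,.11));q=pix("top",h);print("home lid in crop",((q-[270,140])*4).round(1), "scene",((pix("scene",h)-[280,130])*[400/120,3.6]).round(1))
t=ray("top",(315,178),.11);d=(t-h)[:2];c,s=np.cos(p[2]),np.sin(p[2]);print(t.round(4),"holder",c*d[0]+s*d[1],-s*d[0]+c*d[1])
for m in (-1,1):  # wall inner edges in crop
    print([((pix("top",w(p,l))-[270,140])*4).round(1).tolist() for l in ((-.022,m*.067,.068),(.058,0,.068))])
# lid contour in crop: change between first and last image
f0=cv2.imread("pics/top0.png").astype(int);f=cv2.imread("pics/t3.png").astype(int)
g=f[140:215,290:345];d=np.abs(g-f0[140:215,290:345]).sum(2)
for v in range(158,204,4):print(v,"".join("#" if x>45 else "." for x in np.abs(f-f0)[v,290:345].sum(1)))
E
```

```text
home lid in crop [177.3 149.9] scene [249.  151.1]
[0.6075 0.0557 0.11  ] holder -0.0010733272564428134 -0.0017970478509308318
[[279.1, 211.4], [189.2, 75.6]]
[[67.6, 185.1], [189.2, 75.6]]
158 .......................................................
162 ....................############.......................
166 ................##################.....................
170 ............############.......#####...................
174 .........###########..............#####................
178 .........#######..........##...#.....###...............
182 .....................................###...............
186 ...........#####.................##########............
190 ............############...###############.............
194 ..............##########################...............
198 ...................##################..................
202 .....................................####..............
```

The tin is within about 2 mm of home. I'll give it a confirming, self-centring press with closed fingers along the holder axis, so that it seats on both walls.

Call:
step_arm:
  rows:
    - [0, 0.36, 0.5, 0, 0, 0.7, 1]
    - [0, 0, 0.9, 0, 0, 0, 1]
    - [0, 0, 0.9, 0, 0, 0, 1]
    - [0, 0, 0.9, 0, 0, 0, 1]
    - [0, 0, 0.33, 0, 0, 0, 1]
    - [-0.6, 0, 0, 0, 0, 0, 1]
    - [-0.8, 0, 0, 0, 0, 0, 1]
    - [-0.8, 0, 0, 0, 0, 0, 1]

```text
t: 9.9
position: [0.491, 0.0749, 0.042]
orientation: [3.141, 0.001, 2.991]
ft_force: [-0.7, 0.6, -0.4]
gripper_width: 0.0008
grip_force: 0.0
```

Call:
step_arm:
  rows:
    - [-0.8, 0, 0, 0, 0, 0, 1]
    - [-0.7, 0, 0, 0, 0, 0, 1]
    - [-0.4, 0, 0, 0, 0, 0, 1]
    - [-0.1, 0, 0, 0, 0, 0, 1]
    - [0, 0, 0, 0, 0, 0, 1]

```text
t: 10.52
position: [0.5491, 0.0661, 0.0416]
orientation: [-3.142, -0.0, 2.991]
ft_force: [-0.0, 0.4, -0.1]
gripper_width: 0.0001
grip_force: 0.0
```

Call:
step_arm:
  rows:
    - [-0.15, 0, 0, 0, 0, 0, 1]
    - [-0.15, 0, 0, 0, 0, 0, 1]
    - [-0.1, 0, 0, 0, 0, 0, 1]
    - [0, 0, 0, 0, 0, 0, 1]

```text
t: 11.02
position: [0.5616, 0.0642, 0.0415]
orientation: [-3.141, 0.0, 2.991]
ft_force: [-0.8, -0.5, 0.4]
gripper_width: 0.0001
grip_force: 0.0
```

Call:
step_arm:
  rows:
    - [-0.1, 0, 0, 0, 0, 0, 1]
    - [0, 0, 0, 0, 0, 0, 1]

```text
t: 11.28
position: [0.5645, 0.0638, 0.0416]
orientation: [-3.141, 0.0, 2.991]
ft_force: [0.7, 0.1, 0.1]
gripper_width: 0.0002
grip_force: 0.0
```

Call:
step_arm:
  rows:
    - [-0.1, 0, 0, 0, 0, 0, 1]
    - [0, 0, 0, 0, 0, 0, 1]

```text
t: 11.52
position: [0.5664, 0.0639, 0.0415]
orientation: [3.141, -0.002, 2.992]
ft_force: [-8.1, 3.2, 6.5]
gripper_width: 0.0007
grip_force: 4.3
```

Call:
step_arm:
  rows:
    - [-0.07, 0, 0, 0, 0, 0, 1]
    - [0, 0, 0, 0, 0, 0, 1]

```text
t: 11.78
position: [0.5671, 0.0647, 0.0414]
orientation: [3.141, -0.005, 2.993]
ft_force: [-20.1, 8.6, 18.2]
gripper_width: 0.0004
grip_force: 10.8
```

The force rose to about 20 N with a stop at the predicted home, and the force direction loads both walls, so the tin is seated. Now I retreat, lift over, and work out the lever waypoints.

Call:
step_arm:
  rows:
    - [0.3, 0, 0, 0, 0, 0, 1]
    - [0.8, 0, 0, 0, 0, 0, 1]
    - [0.9, 0, 0, 0, 0, 0, 1]
    - [0.5, 0, -0.8, 0, 0, 0, 1]
    - [0, 0, -1, 0, 0, 0, 1]
    - [0, 0, -1, 0, 0, 0, 1]
    - [0, 0, -1, 0, 0, 0, 1]
    - [0, 0, -0.3, 0, 0, 0, 1]

```text
t: 12.78
position: [0.4959, 0.0744, 0.166]
orientation: [3.14, 0.002, 2.991]
ft_force: [-0.7, 0.7, -0.7]
gripper_width: 0.0002
grip_force: 0.0
```

```bash
python3 - <<'E'
from h import *
s=r.read_state();x=s["position"];y=s["orientation"][2];print(x.round(4),y,s["ft_force"].round(1))
tx=np.array([np.cos(y),np.sin(y)]);ty=np.array([np.sin(y),-np.cos(y)])
P=np.array([.549,-.015]);prev=x[:2]
for f in [-.3,0,.15,.3,.45,.6,.75,.9,1.05,1.2,1.35]:
    th=np.deg2rad(213.5)-max(f,0);e=np.array([np.cos(th),np.sin(th)]);t=np.array([np.sin(th),-np.cos(th)])
    g=P+.105*e-(.045 if f<0 else .02)*t;d=g-prev;prev=g
    print(f,g.round(3),"tx ty",(d@tx/.03).round(2),(d@ty/.03).round(2))
E
```

```text
[0.4959 0.0744 0.166 ] 2.991230339406554 [-0.7  0.7 -0.7]
-0.3 [ 0.486 -0.11 ] tx ty -0.61 -6.14
0 [ 0.472 -0.09 ] tx ty 0.56 0.62
0.15 [ 0.462 -0.077] tx ty 0.4 0.35
0.3 [ 0.454 -0.064] tx ty 0.34 0.41
0.45 [ 0.448 -0.049] tx ty 0.28 0.46
0.6 [ 0.444 -0.033] tx ty 0.21 0.49
0.75 [ 0.442 -0.017] tx ty 0.13 0.52
0.9 [ 0.443 -0.001] tx ty 0.05 0.53
1.05 [0.446 0.014] tx ty -0.03 0.53
1.2 [0.452 0.029] tx ty -0.11 0.52
1.35 [0.459 0.043] tx ty -0.18 0.5
```

Call:
step_arm:
  rows:
    - [-0.1, -0.6, 0, 0, 0, 0, 1]
    - [-0.1, -0.95, 0, 0, 0, 0, 1]
    - [-0.1, -0.95, 0, 0, 0, 0, 1]
    - [-0.1, -0.95, 0, 0, 0, 0, 1]
    - [-0.1, -0.95, 0, 0, 0, 0, 1]
    - [-0.1, -0.95, 0, 0, 0, 0, 1]
    - [0, -0.8, 0, 0, 0, 0, 1]
    - [0, 0, 0, 0, 0, 0, 1]

```text
t: 13.78
position: [0.4847, -0.1124, 0.1639]
orientation: [-3.141, -0.001, 2.989]
ft_force: [-0.4, 0.2, 0.1]
gripper_width: 0.0006
grip_force: 0.0
```

Call:
step_arm:
  rows:
    - [0, 0, 0.9, 0, 0, 0, 1]
    - [0, 0, 0.9, 0, 0, 0, 1]
    - [0, 0, 0.9, 0, 0, 0, 1]
    - [0, 0, 0.9, 0, 0, 0, 1]
    - [0, 0, 0, 0, 0, 0, 1]

```text
t: 14.4
position: [0.4842, -0.11, 0.055]
orientation: [-3.141, -0.004, 2.992]
ft_force: [-0.5, -1.1, 0.4]
gripper_width: 0.0006
grip_force: 0.0
```

```bash
python3 - <<'E'
from h import *
a=r.grab_frame("top")[140:290,250:430,::-1];b=r.grab_frame("scene")[130:280,250:430,::-1]
cv2.imwrite("pics/a4.png",cv2.resize(np.hstack([a,b]),(800,333),interpolation=cv2.INTER_CUBIC))
E
```

```text
(no output)
```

View pics/a4.png

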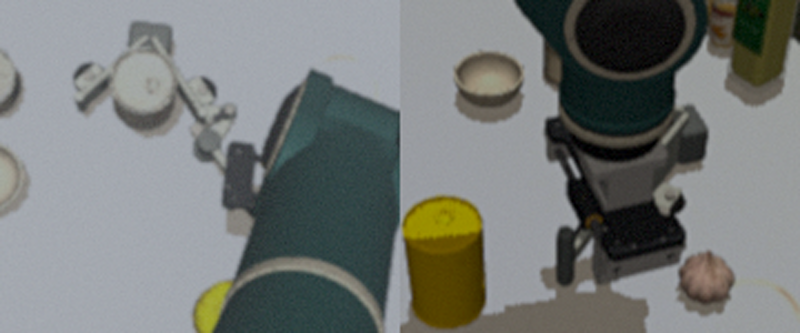

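The tin sits symmetrically in the V (left half, lid at (145,80)). In the scene half the fingers are right of the post at (566,255), and the garlic at (707,277) is clear. Pushing the lever along its arc.

Call:
step_arm:
  rows:
    - [0.28, 0.31, 0, 0, 0, 0, 1]
    - [0.28, 0.31, 0, 0, 0, 0, 1]
    - [0.4, 0.35, 0, 0, 0, 0, 1]
    - [0.34, 0.41, 0, 0, 0, 0, 1]
    - [0.28, 0.46, 0, 0, 0, 0, 1]
    - [0, 0, 0, 0, 0, 0, 1]

```text
t: 15.25
position: [0.4465, -0.0481, 0.0571]
orientation: [3.141, 0.0, 2.993]
ft_force: [-2.1, -4.6, 3.2]
gripper_width: 0.0008
grip_force: 2.4
```

Contact force (–2,–5) N fits the spring, so I continue along the arc.

Call:
step_arm:
  rows:
    - [0.21, 0.49, 0, 0, 0, 0, 1]
    - [0.13, 0.52, 0, 0, 0, 0, 1]
    - [0.05, 0.53, 0, 0, 0, 0, 1]
    - [-0.03, 0.53, 0, 0, 0, 0, 1]
    - [0, 0, 0, 0, 0, 0, 1]

```text
t: 15.88
position: [0.4456, 0.0148, 0.0566]
orientation: [3.141, -0.0, 2.993]
ft_force: [-0.8, -1.6, 0.2]
gripper_width: 0.0006
grip_force: 0.4
```

Call:
step_arm:
  rows:
    - [-0.11, 0.52, 0, 0, 0, 0, 1]
    - [-0.18, 0.5, 0, 0, 0, 0, 1]
    - [0, 0, 0, 0, 0, 0, 1]

```text
t: 16.25
position: [0.4591, 0.044, 0.0565]
orientation: [3.141, -0.0, 2.993]
ft_force: [-0.9, -0.3, 0.1]
gripper_width: 0.0003
grip_force: 0.0
```

```bash
python3 - <<'E'
from h import *
a=r.grab_frame("top")[140:290,250:430,::-1];b=r.grab_frame("scene")[130:280,250:430,::-1]
cv2.imwrite("pics/a5.png",cv2.resize(np.hstack([a,b]),(800,333),interpolation=cv2.INTER_CUBIC))
E
```

```text
(no output)
```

View pics/a5.png

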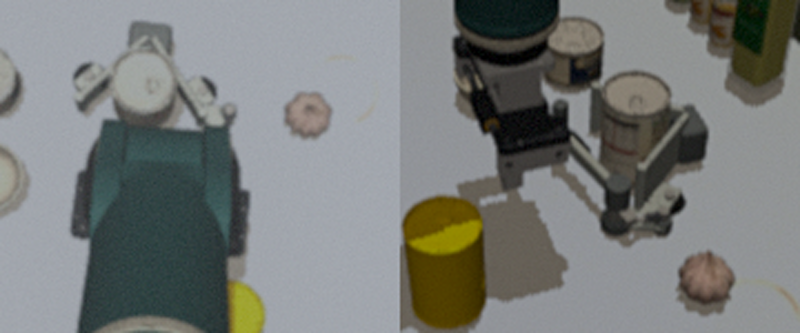

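The lever has gone over: in the scene half its bar runs from the pivot (618,190) to the post (560,115) across the tin's front, free of the hand. Backing off.

Call:
step_arm:
  rows:
    - [0.6, 0, 0, 0, 0, 0, 1]
    - [0.6, 0, -0.3, 0, 0, 0, 1]
    - [0, 0, -0.9, 0, 0, 0, 1]
    - [0, 0, -0.9, 0, 0, 0, 1]
    - [0, 0, -0.9, 0, 0, 0, 1]
    - [0, 0, -0.9, 0, 0, 0, 1]
    - [0, 0.6, -0.9, 0, 0, 0, 1]
    - [0, 0.9, 0, 0, 0, 0, 1]

```text
t: 17.35
position: [0.4305, 0.0927, 0.2023]
orientation: [3.139, 0.002, 2.99]
ft_force: [-0.0, -0.5, 0.1]
gripper_width: 0.0006
grip_force: 0.0
```

Call:
step_arm:
  rows:
    - [0, 0.9, 0, 0, 0, 0, 1]
    - [0, 0.9, 0, 0, 0, 0, 1]
    - [0, 0.9, 0, 0, 0, 0, 1]
    - [0, 0.9, 0, 0, 0, 0, 1]
    - [0, 0.9, 0, 0, 0, 0, 1]
    - [0, 0.9, 0, 0, 0, 0, 1]
    - [0, 0.9, 0, 0, 0, 0, 1]
    - [0, 0, 0, 0, 0, 0, 1]

```text
t: 18.35
position: [0.458, 0.2817, 0.2002]
orientation: [-3.141, -0.0, 2.994]
ft_force: [0.3, -1.2, -0.5]
gripper_width: 0.0007
grip_force: 0.0
```

```bash
python3 - <<'E'
from fit import *
f=r.grab_frame("top")[:,:,::-1];s=r.grab_frame("scene")[:,:,::-1]
cv2.imwrite("pics/a6.png",cv2.resize(np.hstack([f[140:240,260:380],s[130:230,280:400]]),(800,333),interpolation=cv2.INTER_CUBIC))
k=800/240
for n,o in (("top",(260,140)),("scene",(280,130))):
    print(n,[((pix(n,w(p,l))-o)*k).round().tolist() for l in ((0,0,.11),(-.05,.028,.094),(-.05,-.082,.07))])
E
```

```text
top [[181.0, 125.0], [135.0, 191.0], [281.0, 215.0]]
scene [[249.0, 140.0], [169.0, 147.0], [221.0, 272.0]]
```

View pics/a6.png

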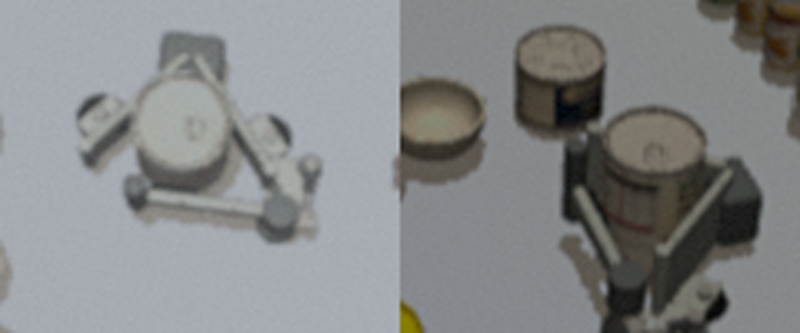

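The final view shows the post at (137,187), against (135,191) predicted for shut. The lid is at (183,123), against (181,125) predicted for home. The hand is clear.

```bash
python3 -c "
from plant import r
print(r.sign_off())"
```

```text
the job is handed in; nothing more can be done
None
```

The tall tin is home in the V, the lever has snapped shut across its front, the hand is clear, and the job was handed in at about 18.5 s.

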